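# Line the sample bottles up by size on the range board

### The arm

A 6-joint arm with a two-finger parallel gripper is mounted at the origin on a cart in front of the work surface, level with it; the furniture and walls round the work are solid. World frame = base frame: x ahead of the robot, y to its left, z up, the work surface at z = 0. Lengths are in mm, angles in rad, forces in N, time in s.
With the tool pointing down it reaches from about 300 to 775 mm from the base axis. Payload 14.6 kg.
Tool frame: the origin (TCP) lies between the finger pads; the fingertips stand 25 mm ahead of it and the grasp point (between the pads) lies 6 mm ahead of it; z points along the fingers, x is the direction in which the jaws open and shut, and the axes are right-handed (so a half turn about z gives the same grasp; the last joint's range is limited). The gripper opens to 94 mm and grips with 3 to 60 N. Pads are 16 mm wide; open, the fingers measure 119 mm over their backs; the gripper's body (75 mm by 177 mm) begins 78 mm behind the grasp point.
Start: joints at [1.092, 0.3, 1.521, -0, 1.321, -0.067], TCP at [220.139, 504.012, 230.446] pointing down, gripper open.
Joint ranges: [-3.03, 3.03], [-0.79, 2.21], [0.23, 2.52], [-1.04, 4.18], [0, 3.07], [-2.55, 2.55]. Speed limits (rad/s): [2.22, 2.22, 2.57, 3.14, 3.14, 3.14].

### API

Orientations are given as [roll, pitch, yaw] about the fixed x, y, z axes, in that order (R = Rz(yaw) Ry(pitch) Rx(roll)).
In Python, from cell import manip gives the robot as it stands.
- The arm moves only by the tool apply_moves, never from a script. Its argument "series" is a list of rows, each a list of 3 entries, a list of its own where there are three numbers: the shift along the world's x, y, z in cm, then the turn, a rotation vector about the world's x, y, z in rad, then the opening in per cent of the stroke, from 0 (shut) to 100 (fully open). A call has exactly 10 rows; each row is the pose to reach, as a shift and turn from the pose commanded when the call began; what a row does not reach only later rows make up. A row lasts 1/8 s, in which the tool goes at most 62.5 mm and 10.7 degrees, less where a joint would pass 70% of its speed; a pose out of reach is approached as far as the arm can. A call with a gripper value outside its range is refused whole. The fingers move at their own pace and stop on an object; "grip_force" is the grip in N (left out, the last holds). Time passes only in rows, so rows that repeat a pose let the fingers close, or fill a call up. It gives the time, the measured TCP pose, the force and the opening at its end, in the units of the state.
- manip.read_state(): the state, without advancing time (a new reading comes with each control period).
- manip.camera(name): name is "scene" or "top"; returns (picture, depth): 400x640x3 uint8, red, green, blue; 400x640 float32, mm along the optical axis (not along the pixel's ray), 0 where there is no reading.
- manip.camera_info(name): a dict with "intrinsics" (3x3 intrinsics, pixels), "extrinsics" (4x4, takes a point from world to camera coordinates). Camera axes: x right, y down, z forward; pixel columns grow to the right and rows downward; lengths in mm; the calibration is good to about 2 mm. A picture is of the moment at which its call begins. camera_info takes no time and is no camera call.
- manip.sign_off(): hands the job in, once; it reports no verdict.
The state is a dict: "clock": time; "joints": joint angles; "qd": joint speeds; "effort": joint torques, N m; "eef_pos": TCP position; "eef_rot": TCP orientation; "wrist_force": force on the tool from outside, world axes, zero at the start; "moment": the same for the moment, N m; "finger_gap": finger opening in mm.
Only numpy, scipy, OpenCV 4.12 (cv2) and the standard library are available. Lean on these libraries where they do the work, as an engineer would, in place of code of your own. Each camera call takes 0.05 s, during which the arm holds its last target.

### The job

Put the four amber sample bottles back on the wooden range board in order of size, one standing upright in the middle of each black seat: the smallest on the seat next to the red end cap, then each next larger one, so that the largest stands at the white end. They are glass: set each one down on its seat, and never drop one or knock one over. Leave the blue stapler to the left of the board where it lies.

Things in the scene. Friction and masses are not known exactly. Their poses are not given: they have to be found in the camera images.
- bottle_xs_mid (a point): centre of the smallest of the four amber glass sample bottles, half-way up (its flat foot is 25 mm below, its top 25 mm above, along the point's z). White screw cap, white paper label. 50 mm high in all; round body 26 mm across from the foot to 33 mm up, then a tapering shoulder; the cap is 20 mm across and takes the top 12 mm. Stands upright, loose; yaw has no meaning
- bottle_s_mid (a point): centre of the second smallest of the four amber glass sample bottles, half-way up (its flat foot is 34 mm below, its top 34 mm above, along the point's z). White screw cap, white paper label. 68 mm high in all; round body 32 mm across from the foot to 45 mm up, then a tapering shoulder; the cap is 25 mm across and takes the top 16 mm. Stands upright, loose; yaw has no meaning
- bottle_m_mid (a point): centre of the second largest of the four amber glass sample bottles, half-way up (its flat foot is 43 mm below, its top 43 mm above, along the point's z). White screw cap, white paper label. 86 mm high in all; round body 38 mm across from the foot to 57 mm up, then a tapering shoulder; the cap is 30 mm across and takes the top 21 mm. Stands upright, loose; yaw has no meaning
- bottle_l_mid (a point): centre of the largest of the four amber glass sample bottles, half-way up (its flat foot is 52 mm below, its top 52 mm above, along the point's z). White screw cap, white paper label. 104 mm high in all; round body 44 mm across from the foot to 69 mm up, then a tapering shoulder; the cap is 34 mm across and takes the top 25 mm. Stands upright, loose; yaw has no meaning
- seat_a: the left-hand end (+y) seat of the row of four, like seat_b: round black rubber, 52 mm across, 2 mm thick; origin at the centre of its underside, y axis along the row to the left. Keep clear here: a fixed red tote, 310 mm high, has its near corner roughly 0.1 m behind and to the left of this seat, and a fixed open carton, 133 mm high, stands roughly 0.1 m behind the whole row
- seat_b: the second from the left of four equal round black rubber seats with a thin grey ring, 52 mm across, 2 mm thick, in a straight row at 66 mm spacing on a fixed wooden board (320 x 80 mm, 12 mm thick, aluminium edge strips rising 1 mm above it). Origin: centre of the seat's underside, so a bottle's foot stands 2 mm above it. Its y axis runs along the row towards the left-hand end
- seat_c: the third from the left of four equal round black rubber seats with a thin grey ring, 52 mm across, 2 mm thick, in a straight row at 66 mm spacing on a fixed wooden board (320 x 80 mm, 12 mm thick, aluminium edge strips rising 1 mm above it). Origin: centre of the seat's underside, so a bottle's foot stands 2 mm above it. Its y axis runs along the row towards the left-hand end
- seat_d: the fourth (right-hand end) of four equal round black rubber seats with a thin grey ring, 52 mm across, 2 mm thick, in a straight row at 66 mm spacing on a fixed wooden board (320 x 80 mm, 12 mm thick, aluminium edge strips rising 1 mm above it). Origin: centre of the seat's underside, so a bottle's foot stands 2 mm above it. Its y axis runs along the row towards the left-hand end
- red_cap: red end cap, 70 x 26 x 10 mm, fixed across one end of the board, 43 mm beyond the centre of the last seat; an equal white cap closes the other end, and which of the two ends is red changes. Origin: centre of its underside
- stapler_mid (a point): centre of a blue desk stapler, 36 x 133 mm, 45 mm high, that lies loose on the table well to the left of the board, 22 mm above its foot; a bystander, not to be moved

How it is judged (in metres and radians):
At the end, for the whole second after the job is handed in: Counted from the red end cap the seats carry the smallest, second smallest, second largest and largest bottle, each upright (within 0.1 rad), its centre within 12 mm of its seat's centre, its foot on the seat (within 4 mm in height), and all at rest and released (((horizontal distance between red_cap and seat_a below 0.1 m and horizontal distance between bottle_xs_mid and seat_a below 0.012 m and horizontal distance between bottle_s_mid and seat_b below 0.012 m and horizontal distance between bottle_m_mid and seat_c below 0.012 m and horizontal distance between bottle_l_mid and seat_d below 0.012 m) or (horizontal distance between red_cap and seat_d below 0.1 m and horizontal distance between bottle_xs_mid and seat_d below 0.012 m and horizontal distance between bottle_s_mid and seat_c below 0.012 m and horizontal distance between bottle_m_mid and seat_b below 0.012 m and horizontal distance between bottle_l_mid and seat_a below 0.012 m)) and angle between each of bottle_xs_mid, bottle_s_mid, bottle_m_mid, bottle_l_mid's own z axis and vertical below 0.1 rad and height (world z) of bottle_xs_mid between 0.035 and 0.043 m and linear speed of each of bottle_xs, bottle_s, bottle_m, bottle_l below 0.02 m/s and height (world z) of bottle_s_mid between 0.044 and 0.052 m and height (world z) of bottle_m_mid between 0.053 and 0.061 m and height (world z) of bottle_l_mid between 0.062 and 0.07 m); the robot touches nothing.
It fails at once if the stapler is shifted by more than 20 mm (distance of stapler_mid from where it was at the start of the episode above 0.02 m).
It fails at once if a bottle is knocked over (tilted more than 0.8 rad) (angle between any of bottle_xs_mid, bottle_s_mid, bottle_m_mid, bottle_l_mid's own z axis and vertical above 0.8 rad).
It fails at once if a bottle is dropped (it falls free of the fingers at more than 0.7 m/s, a fall of about 25 mm) ((linear speed of bottle_xs above 0.7 m/s and contact force between bottle_xs and the fingers below 0.05 N) or (linear speed of bottle_s above 0.7 m/s and contact force between bottle_s and the fingers below 0.05 N) or (linear speed of bottle_m above 0.7 m/s and contact force between bottle_m and the fingers below 0.05 N) or (linear speed of bottle_l above 0.7 m/s and contact force between bottle_l and the fingers below 0.05 N)).
It also fails if it takes over 109 s, if anything falls off the work surface, if the arm or the gripper's body presses on something with over 40 N, if the wrist force passes 120 N, or if a joint passes its speed limit or range.

## Working session

There is one attempt and no reset: what is moved stays moved. The work goes in short steps, Python scripts to look and compute and a tool call to move; the robot and the scene stay as the last step left them, time stands still between calls to the robot, and variables do not carry over. Pictures are saved under pics/ and viewed, and the job is handed in when it is done.

Besides the shell and the picture viewer there is one more tool, called as name(argument=value, ...), one argument or row to a line, values as JSON. apply_moves: Moves the arm, as the interface text tells. Its arguments: {"type":"object","properties":{"series":{"type":"array","items":{"type":"array"}},"grip_force":{"type":"number"}},"required":["series"]}

```bash
mkdir -p pics; ls; python3 - <<'E'
from cell import manip
import cv2,numpy as np
s=manip.read_state();print(s)
for n in("scene","top"):
    p,d=manip.camera(n);i=manip.camera_info(n);print(n,i)
    cv2.imwrite(f"pics/{n}0.png",p[:,:,::-1]);np.savez(f"pics/{n}0.npz",p=p,d=d)
E
```

```text
pics
{'clock': 0.0, 'joints': array([ 1.09239698e+00,  3.00453380e-01,  1.52159635e+00, -3.51959060e-06,
        1.32069566e+00, -6.66149808e-02]), 'qd': array([ 0.0006466 , -0.00115212, -0.00062369, -0.00102686, -0.0014227 ,
       -0.00017805]), 'effort': array([-1.25514340e-03, -5.31795502e+01, -3.52747858e+01,  7.07269949e-02,
        2.42416654e-02, -9.89131900e-05]), 'eef_pos': array([220.03538182, 503.80661586, 229.88957319]), 'eef_rot': array([-3.14151932e+00,  1.15041555e-03,  1.15901287e+00]), 'wrist_force': array([ 0.95114184, -0.12638759, -0.0261151 ]), 'moment': array([-0.01861715,  0.00301079, -0.05815379]), 'finger_gap': 94.12131325964538}
scene {'intrinsics': array([[486.10442682,   0.        , 323.29431896],
       [  0.        , 486.10442682, 199.77830589],
       [  0.        ,   0.        ,   1.        ]]), 'extrinsics': array([[ 5.76934601e-01, -8.16757923e-01,  7.27745818e-03,
        -2.62729845e+02],
       [-3.43404447e-01, -2.50635991e-01, -9.05127055e-01,
         2.48278141e+02],
       [ 7.41093686e-01,  5.19700005e-01, -4.25078878e-01,
         8.20683711e+02],
       [ 0.00000000e+00,  0.00000000e+00,  0.00000000e+00,
         1.00000000e+00]])}
top {'intrinsics': array([[427.25477149,   0.        , 320.94940462],
       [  0.        , 427.25477149, 202.42700436],
       [  0.        ,   0.        ,   1.        ]]), 'extrinsics': array([[-2.31555393e-02, -9.99165562e-01, -3.36452071e-02,
         5.97935091e+01],
       [-9.90779106e-01,  2.74290130e-02, -1.32681623e-01,
         4.89928553e+02],
       [ 1.33493763e-01,  3.02626537e-02, -9.90587496e-01,
         1.13694547e+03],
       [ 0.00000000e+00,  0.00000000e+00,  0.00000000e+00,
         1.00000000e+00]])}
```

View pics/scene0.png

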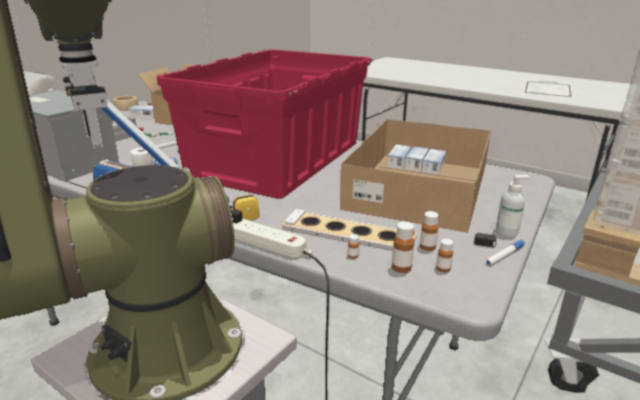

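View pics/top0.png

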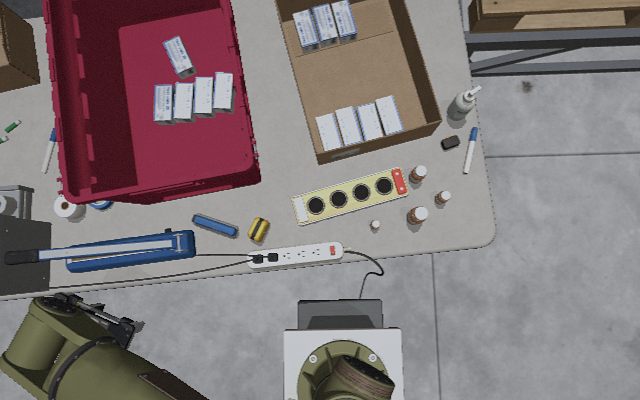

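The top view shows the board with its white cap at the left, around (298,208), and its red cap at the right, around (399,182). The bottles are near (375,225), (418,215), (418,174) and (443,197). I'll zoom in and measure them next.

```bash
cat > h.py <<'E'
from cell import manip
import cv2,numpy as np
def ray(name,u,v,z):
    i=manip.camera_info(name);K=i["intrinsics"];T=i["extrinsics"];R=T[:3,:3];t=T[:3,3]
    c=-R.T@t;d=R.T@np.linalg.inv(K)@np.array([u,v,1.]);return c+d*(z-c[2])/d[2]
def proj(name,p):
    i=manip.camera_info(name);q=i["extrinsics"][:3,:3]@np.array(p)+i["extrinsics"][:3,3];q=i["intrinsics"]@q;return q[:2]/q[2]
def cloud(name,d):
    i=manip.camera_info(name);K=i["intrinsics"];T=i["extrinsics"]
    v,u=np.mgrid[:400,:640];P=np.stack([(u-K[0,2])/K[0,0]*d,(v-K[1,2])/K[1,1]*d,d],-1)
    return (P-T[:3,3])@T[:3,:3]
E
python3 - <<'E'
from h import *
p=np.load("pics/top0.npz")["p"][:,:,::-1];d=np.load("pics/top0.npz")["d"]
cv2.imwrite("pics/topz.png",cv2.resize(p[150:250,280:480],None,fx=4,fy=4,interpolation=cv2.INTER_CUBIC))
p2=np.load("pics/scene0.npz")["p"][:,:,::-1]
cv2.imwrite("pics/scz.png",cv2.resize(p2[190:290,280:480],None,fx=4,fy=4,interpolation=cv2.INTER_CUBIC))
g=p.max(2).astype(int)
# seats
m=((g<75)).astype(np.uint8);m[:,:290]=0;m[:160]=0;m[215:]=0;m[:,405:]=0
n,l,st,c=cv2.connectedComponentsWithStats(m)
for k in range(1,n):
    if st[k,4]>60: print("dark",c[k],st[k],ray("top",*c[k],14))
hsv=cv2.cvtColor(p,cv2.COLOR_BGR2HSV)
m=((hsv[...,1]>150)&((hsv[...,0]<6)|(hsv[...,0]>174))).astype(np.uint8);m[:,:300]=0
n,l,st,c=cv2.connectedComponentsWithStats(m)
for k in range(1,n):
    if st[k,4]>20: print("red",c[k],st[k],ray("top",*c[k],22))
W=cloud("top",d)
# bottles: points above 30mm in area
m=((W[...,2]>30)&(W[...,2]<130)).astype(np.uint8);m[:,:360]=0;m[:160]=0;m[240:]=0;m[:,460:]=0
n,l,st,c=cv2.connectedComponentsWithStats(m)
for k in range(1,n):
    q=W[l==k];print("b",c[k],st[k],q[:,2].max(),np.median(q[q[:,2]>q[:,2].max()-6],0))
E
```

```text
dark [383.65838509 185.49068323] [376 179  15  14 161] [ 536.71440186 -127.99577891   14.        ]
dark [360.93251534 192.17177914] [353 185  16  15 163] [519.67798525 -64.17402127  14.        ]
dark [338.36024845 198.57142857] [332 192  15  14 161] [503.43103872  -0.8389944   14.        ]
dark [315.56969697 205.07878788] [309 198  15  15 165] [486.90532867  63.08406144  14.        ]
red [399.10091743 181.43119266] [392 169  15  25 109] [ 545.50001273 -170.07721506   22.        ]
b [417.65306122 173.08163265] [410 165  16  17 196] 92.08845461159447 [ 562.610015   -218.08175341   87.36631315]
b [442.68888889 196.40740741] [436 191  14  12 135] 71.77832429093006 [ 496.97472549 -281.49163271   68.55874436]
b [416.98888889 214.69259259] [407 207  21  17 270] 108.25177364027303 [ 447.71504239 -206.56216905  104.42123094]
b [374.73529412 224.11764706] [370 220  10   9  68] 54.028926379340106 [427.02616815 -98.58477707  49.96570671]
```

```bash
ls pics
```

```text
scene0.npz
scene0.png
scz.png
top0.npz
top0.png
topz.png
```

View pics/topz.png

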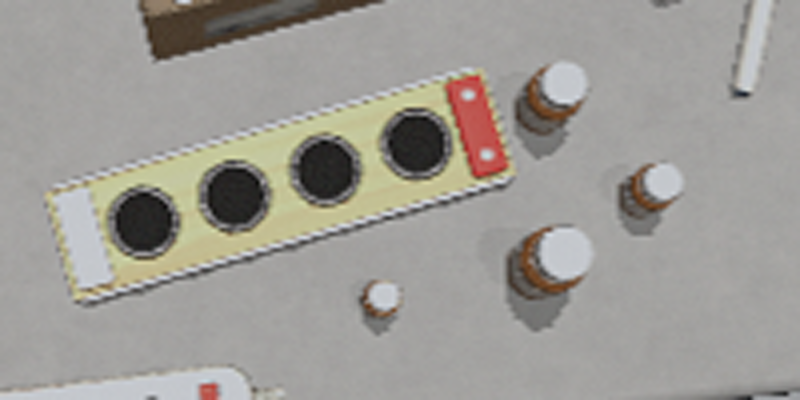

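View pics/scz.png

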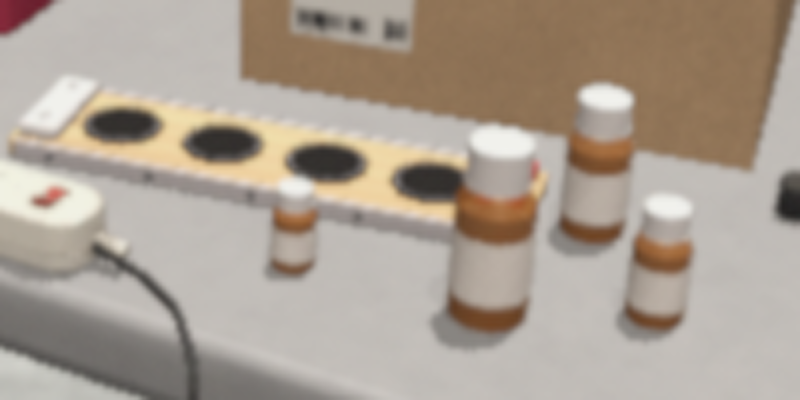

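```bash
python3 - <<'E'
from h import *
p=np.load("pics/top0.npz")["p"][:,:,::-1]
hsv=cv2.cvtColor(p,cv2.COLOR_BGR2HSV);p2=np.load("pics/scene0.npz")["p"][:,:,::-1]
print(hsv[168:182,404:430,1]);print(p[168:182,404:430].min(2))
print(p[218:232,366:384].min(2))
E
```

```text
[[  3   2   5   5   5   5   7   5   2  24  95  72  11  12  11  11  10  10
   10  10  10   9   0   5   5   5]
 [  5   7   7   5   3   5   6   3  22 108  42   9  11  11  10  12  10  10
   10  11  11  11   7   5   5   5]
 [  3   3   5   6   3   3   5   7  67 169  68   4   9  10  10  11  11  10
   10  10  10  11   5   6   2   5]
 [  2   3   5   7   8   5   7  19 160 111  70   6  11  10  10  11  10  10
   10  10  10  12   4   5   5   6]
 [  5   3   5   3   3   5  11  56 173 106  64   4   9  10  10  11  10   9
   10  10  10  10   9   5   6   3]
 [  3   5   5   5   2   9   6  16 172 147  56  15   2   6  10  10  10  11
   10  10  12   8   2   3   3   6]
 [  3   5   6   3  10  18  21  44 173 167 110  35  21  12  12  11  11  11
   11  12  12   5  20   3   5   5]
 [  2   5   5   5  14  36  18  49 158 162 147  43  14  17   4  12  13  13
   13  12  36  52  11   2   5   5]
 [  7   3   6   5  15  52  26  47  84 158 168 126  57   8  23  22  23  20
   17  61 119  21   3   5   5   5]
 [ 23   2   3   3  12  52  26  26  46 138 167 160 164 125  63  45  51  91
  149 171  41   5   5   3   5   5]
 [ 34   2 
[... 2304 characters left out ...]
200 166 134 162 160 161]
 [159 156 149 152 130  68 172 200 196 195 197 197 198 185 159 160 161 160]
 [162 157 152 126  65  49 171 199 197 195 195 197 198 171 143 160 157 158]
 [162 158 152 128  66 111 146 181 197 198 196 198 197 167 137 164 159 162]
 [161 157 155 142  97  42  40 152 191 198 199 198 187 134 141 164 162 160]
 [163 163 156 156 123  70  57  68 110 147 167 125  44 132 162 161 158 158]
 [161 161 162 162 133  78  58  40  72  80  55  71 123 151 160 160 159 158]
 [162 160 163 163 143 106  96  85  90  79  91 116 115 143 162 160 158 158]
 [161 165 163 166 144 115 116 117 119 117 115 116 148 162 161 160 160 158]
 [162 164 162 163 163 143 114 114 117 117 115 148 164 163 162 160 160 160]]
```

The caps show clearly in both views. I'll take their centres from the top view at the known heights and check the bottle axes in the scene view.

```bash
python3 - <<'E'
from h import *
p=np.load("pics/top0.npz")["p"][:,:,::-1];d=np.load("pics/top0.npz")["d"]
p2=np.load("pics/scene0.npz")["p"][:,:,::-1];h2=cv2.cvtColor(p2,cv2.COLOR_BGR2HSV)
for n,(u,v),H in [("xs",(375,224),50),("s",(444,196),68),("m",(420,171),86),("l",(421,213),104)]:
    m=(p.min(2)>176).astype(np.uint8);a=np.zeros_like(m);a[v-13:v+14,u-13:u+14]=m[v-13:v+14,u-13:u+14]
    k,l,st,c=cv2.connectedComponentsWithStats(a);j=1+np.argmax(st[1:,4])
    w=ray("top",*c[j],H)
    (cc,r)=cv2.minEnclosingCircle(np.argwhere(l==j)[:,::-1].astype(np.float32));w2=ray("top",*cc,H)
    print(n,c[j],st[j],w.round(1),w2.round(1),"diam",2*(r+.5)*1000/427*(1.1-H/1000))
    # scene check: amber extents
    q=proj("scene",[w[0],w[1],H/2]);f=proj("scene",[w[0],w[1],0])
    am=((h2[...,1]>120)&(h2[...,0]>3)&(h2[...,0]<18)&(h2[...,2]<190)).astype(np.uint8)
    t=proj("scene",[w[0],w[1],H]);am[:int(t[1])+2]=0;am[int(f[1])+8:]=0;am[:,:int(q[0])-16]=0;am[:,int(q[0])+17:]=0
    ys,xs=np.nonzero(am);ok=ys>q[1]
    print("  scene proj top",t.round(1),"mid",q.round(1),"foot",f.round(1),"amber below mid cols",xs[ok].min(),xs[ok].max(),"rows",ys.min(),ys.max())
# row
s=np.array([ray("top",u,v,14)for u,v in[(383.66,185.49),(360.93,192.17),(338.36,198.57),(315.57,205.08)]])[:,:2]
print(s.round(1),np.linalg.norm(np.diff(s,axis=0),axis=1))
W=cloud("top",d)
for u,v in [(383,185),(361,192),(338,199),(315,205)]: print(np.median(W[v-3:v+4,u-3:u+4].reshape(-1,3),0).round(1),proj("scene",list(ray("top",u,v,14))))
# table bias, stapler, tape, strip
for n,(u,v) in dict(table=(350,235),stap=(216,224),tape=(259,229),strip=(300,255),totecorner=(258,185),cart=(320,160),bigstap=(150,250)).items(): print(n,np.median(W[v-2:v+3,u-2:u+3].reshape(-1,3),0).round(1))
E
```

```text
xs [375.74285714 223.48571429] [373 221   7   6  35] [428.3 -98.3  50. ] [428.2 -98.7  50. ] diam 18.51673399815794
  scene proj top [352.9 236.5] mid [352.6 246.4] foot [352.2 256.1] amber below mid cols 352 355 rows 243 257
s [445.80952381 194.76190476] [442 191   9   9  63] [ 497.9 -283.8   68. ] [ 497.9 -283.7   68. ] diam 23.616737848143387
  scene proj top [446.5 241.4] mid [444.6 255.4] foot [442.8 269. ] amber below mid cols 438 450 rows 247 271
m [420.91111111 170.13333333] [416 165  11  11  90] [ 562.4 -218.4   86. ] [ 562.3 -218.4   86. ] diam 27.226725683279284
  scene proj top [430.9 214.1] mid [429. 231.] foot [427.1 247.3] amber below mid cols 412 444 rows 224 254
l [421.29323308 212.66917293] [415 207  14  13 133] [ 448.4 -209.7  104. ] [ 449.4 -209.7  104. ] diam 34.10917418790366
  scene proj top [405.  225.4] mid [403.  247.2] foot [401.2 268.1] amber below mid cols 393 411 rows 237 272
[[ 536.7 -128. ]
 [ 519.7  -64.2]
 [ 503.4   -0.8]
 [ 486.9   63.1]] [66.0665685  65.37994829 66.02522691]
[ 537.9 -126.7   14.6] [387.21431677 234.68745539]
[520.4 -64.3  14.4] [360.81178686 230.24120878]
[5.024e+02 2.000e-01 1.460e+01] [334.34198214 225.6101765 ]
[487.1  64.6  14.8] [309.47541439 220.72049861]
table [ 4.02e+02 -3.04e+01  3.00e-01]
stap [438.6 332.9  45.4]
tape [420.7 213.4  60.6]
strip [349.6 107.1  34. ]
totecorner [5.512e+02 2.268e+02 4.000e-01]
cart [604.3  46.4  61. ]
bigstap [370.  481.5 123.6]
```

The bottle sizes, heights, seat spacing (66 mm) and scene projections all agree. The red cap is next to seat_d. Next I'll measure the tote and carton clearance.

```bash
python3 - <<'E'
from h import *
d=np.load("pics/top0.npz")["d"];W=cloud("top",d)
e=np.array([-49.8,191.1])/197.48; nrm=np.array([e[1],-e[0]]);a=np.array([486.9,63.1])
X=W[...,:2]-a;al=X@e;dp=X@nrm;z=W[...,2];ok=d>0
for lo,hi in [(-260,-200),(-200,-130),(-130,-60),(-60,0),(0,40),(40,80),(80,120),(120,160)]:
    o=[]
    for z0 in (40,100,115,145,200):
        k=ok&(al>lo)&(al<hi)&(z>z0)&(z<330)&(dp>35)&(dp<400);o.append((z0,round(float(np.percentile(dp[k],1)),0)) if k.sum()>20 else None)
    print(lo,hi,o)
# tote
k=ok&(z>200)&(z<330)&(np.abs(al)<250)&(dp<300)
print("tote pts min radial from a",np.hypot(al,dp)[k].min(), [ (round(float(al[k][i])),round(float(dp[k][i])),round(float(z[k][i]))) for i in np.argsort(np.hypot(al,dp)[k])[:5]])
k=ok&(z>60)&(z<330)&(dp>35);r=np.hypot(al,dp)[k];i=np.argsort(r)[:8];print([(round(float(al[k][j])),round(float(dp[k][j])),round(float(z[k][j])))for j in i])
d2=np.load("pics/scene0.npz")["d"];W2=cloud("scene",d2);X=W2[...,:2]-a;al=X@e;dp=X@nrm;z=W2[...,2]
k=(d2>0)&(z>60)&(z<330)&(dp>35)&(np.hypot(al,dp)<200)&(al>-100);r=np.hypot(al,dp)[k];i=np.argsort(r)[:8];print("scene",[(round(float(al[k][j])),round(float(dp[k][j])),round(float(z[k][j])))for j in i])
for lo,hi in[(-200,-130),(-130,-60),(-60,0)]:
    k=(d2>0)&(z>60)&(z<330)&(dp>35)&(al>lo)&(al<hi)&(dp<400);print(lo,np.percentile(dp[k],1),z[k].max())
E
```

```text
-260 -200 [(40, 104.0), (100, 103.0), (115, 103.0), None, None]
-200 -130 [(40, 104.0), (100, 104.0), (115, 104.0), None, None]
-130 -60 [(40, 105.0), (100, 106.0), (115, 106.0), None, None]
-60 0 [(40, 109.0), (100, 109.0), (115, 109.0), None, None]
0 40 [None, None, None, None, None]
40 80 [(40, 283.0), (100, 283.0), (115, 283.0), (145, 283.0), (200, 283.0)]
80 120 [(40, 77.0), (100, 76.0), (115, 76.0), (145, 76.0), (200, 76.0)]
120 160 [(40, 74.0), (100, 73.0), (115, 73.0), (145, 73.0), (200, 73.0)]
tote pts min radial from a 129.8904008413986 [(87, 97, 305), (86, 99, 306), (92, 93, 306), (88, 98, 310), (91, 95, 307)]
[(-39, 110, 89), (-38, 110, 76), (-38, 110, 64), (-38, 110, 131), (-38, 110, 120), (-40, 110, 120), (-41, 109, 76), (-37, 111, 108)]
scene [(-41, 109, 68), (-43, 108, 77), (-42, 109, 119), (-40, 110, 79), (-45, 109, 133), (-39, 111, 101), (-40, 110, 62), (-39, 111, 98)]
-200 102.79162856990621 133.7564453086018
-130 103.47863924931126 133.80563315841198
-60 108.63425421922041 135.56582809024255
```

apply_moves(
  series=[
    [[1.8,-5.6,0],[0,0,-0.09],100],
    [[3.6,-11.2,0],[0,0,-0.18],100],
    [[5.4,-16.8,0],[0,0,-0.27],100],
    [[7.2,-22.4,0],[0,0,-0.36],100],
    [[9,-28,0],[0,0,-0.45],100],
    [[10.8,-33.6,0],[0,0,-0.54],100],
    [[12.6,-39.2,0],[0,0,-0.63],100],
    [[14.4,-44.8,0],[0,0,-0.72],100],
    [[16.2,-50.4,0],[0,0,-0.81],100],
    [[18,-56,0],[0,0,-0.904],100],
  ],
  grip_force=15,
)

```text
clock: 1.35
eef_pos: [400.3, -58.0, 230.5]
eef_rot: [3.142, -0.0, 0.252]
wrist_force: [0.8, 1.9, 0.2]
finger_gap: 93.9
```

apply_moves(
  series=[
    [[1.2,-4,0],[0,0,0],100],
    [[2.6,-8,0],[0,0,0],100],
    [[3.9,-12,0],[0,0,0],100],
    [[4.9,-15.4,0],[0,0,0],100],
    [[4.9,-15.4,-2],[0,0,0],100],
    [[4.9,-15.4,-4],[0,0,0],100],
    [[4.9,-15.4,-6],[0,0,0],100],
    [[4.9,-15.4,-8],[0,0,0],100],
    [[4.9,-15.4,-8],[0,0,0],100],
    [[4.9,-15.4,-8],[0,0,0],100],
  ],
)

```text
clock: 2.6
eef_pos: [449.4, -210.1, 151.2]
eef_rot: [3.141, -0.0, 0.255]
wrist_force: [0.9, 0.4, -0.4]
finger_gap: 94.1
```

apply_moves(
  series=[
    [[0,0,-1.2],[0,0,0],100],
    [[0,0,-2.4],[0,0,0],100],
    [[0,0,-3.6],[0,0,0],100],
    [[0,0,-4.8],[0,0,0],100],
    [[0,0,-6],[0,0,0],100],
    [[0,0,-7.2],[0,0,0],100],
    [[0,0,-8.4],[0,0,0],100],
    [[0,0,-9.6],[0,0,0],100],
    [[0,0,-9.6],[0,0,0],100],
    [[0,0,-9.6],[0,0,0],90],
  ],
)

```text
clock: 3.85
eef_pos: [449.3, -210.1, 54.7]
eef_rot: [3.141, -0.0, 0.255]
wrist_force: [-0.3, 0.4, 0.5]
finger_gap: 87.4
```

```bash
python3 - <<'E'
from h import *
print(manip.read_state()["eef_pos"])
for n in("scene","top"):
    p,d=manip.camera(n)
    q=p[190:290,340:500] if n=="scene" else p[150:250,340:500]
    cv2.imwrite(f"pics/{n}1.png",cv2.resize(q[:,:,::-1],None,fx=4,fy=4))
E
```

```text
[ 449.32138635 -210.09159151   54.69630064]
```

View pics/scene1.png

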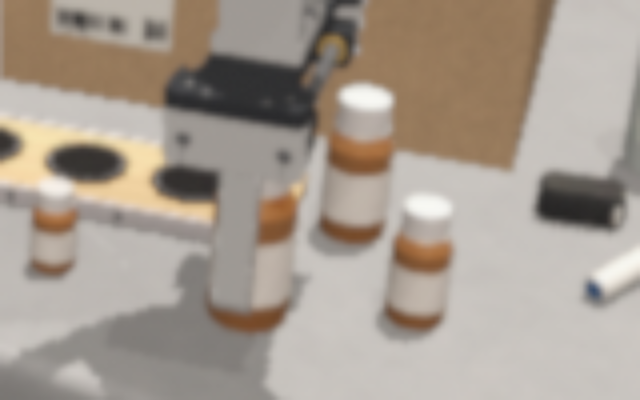

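The crop shows the near finger in front of the large bottle's label, around (235,230), with the other bottles untouched. Next I'll close on the bottle.

apply_moves(
  series=[
    [[0,0,0],[0,0,0],70],
    [[0,0,0],[0,0,0],60],
    [[0,0,0],[0,0,0],50],
    [[0,0,0],[0,0,0],45],
    [[0,0,0],[0,0,0],40],
    [[0,0,0],[0,0,0],30],
    [[0,0,0],[0,0,0],30],
    [[0,0,0],[0,0,0],30],
    [[0,0,0],[0,0,0],30],
    [[0,0,0],[0,0,0],30],
  ],
  grip_force=20,
)

```text
clock: 5.2
eef_pos: [449.2, -210.0, 54.5]
eef_rot: [3.141, -0.0, 0.255]
wrist_force: [0.8, 0.9, 0.5]
finger_gap: 43.8
```

apply_moves(
  series=[
    [[0,0,0.5],[0,0,0],30],
    [[0,0,1.2],[0,0,0],30],
    [[0,0,2.2],[0,0,0],30],
    [[0,0,3.4],[0,0,0],30],
    [[0,0,4.8],[0,0,0],30],
    [[0,0,6.2],[0,0,0],30],
    [[0,0,7.6],[0,0,0],30],
    [[0,0,8.8],[0,0,0],30],
    [[0,0,9.6],[0,0,0],30],
    [[0,0,10],[0,0,0],30],
  ],
)

```text
clock: 6.45
eef_pos: [449.2, -210.0, 154.9]
eef_rot: [3.141, -0.0, 0.255]
wrist_force: [0.4, -0.6, -1.7]
finger_gap: 43.6
```

apply_moves(
  series=[
    [[0.2,1.3,0],[0,0,0],30],
    [[0.5,4,0],[0,0,0],30],
    [[1,7.5,0],[0,0,0],30],
    [[1.6,11.5,0],[0,0,0],30],
    [[2.2,15.5,0],[0,0,0],30],
    [[2.7,19.5,0],[0,0,0],30],
    [[3.2,23,0],[0,0,0],30],
    [[3.6,25.7,0],[0,0,0],30],
    [[3.8,27,0],[0,0,0],30],
    [[3.8,27.3,0],[0,0,0],30],
  ],
)

```text
clock: 7.7
eef_pos: [486.9, 63.5, 154.2]
eef_rot: [-3.142, 0.001, 0.256]
wrist_force: [-0.3, -0.6, -2.4]
finger_gap: 43.8
```

```bash
python3 - <<'E'
from h import *
s=manip.read_state();print(s["eef_pos"],s["joints"])
for n in("scene","top"):
    p,d=manip.camera(n)
    q=p[150:250,250:400] if n=="scene" else p[130:250,240:440]
    cv2.imwrite(f"pics/{n}2.png",cv2.resize(q[:,:,::-1],None,fx=4,fy=4))
E
```

```text
[486.91626198  63.51309721 154.17259418] [ 5.51279512e-02  2.50557390e-01  1.77250232e+00 -5.65213577e-05
  1.11908984e+00 -2.00778109e-01]
```

View pics/scene2.png

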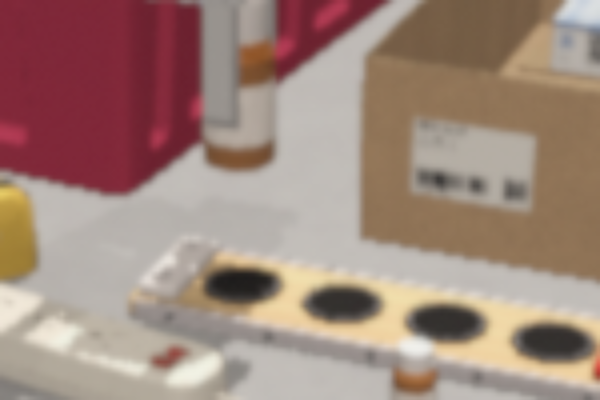

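View pics/top2.png

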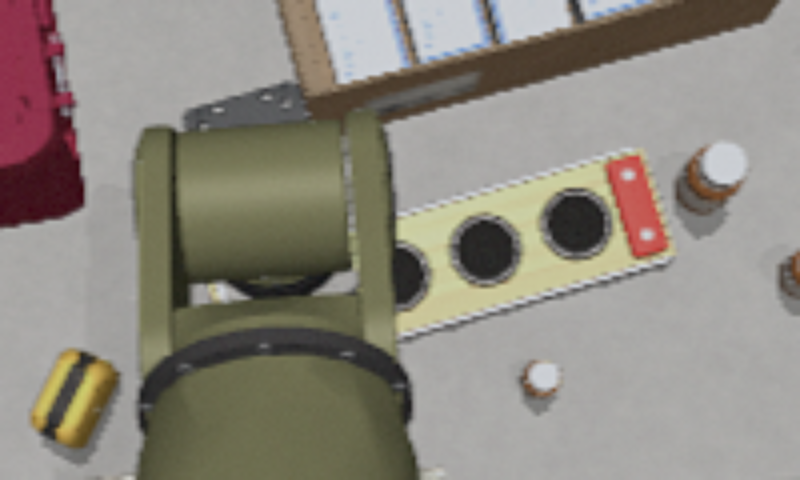

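The bottle hangs upright in the grip above seat_a. The wrist clears the tote and the carton.

apply_moves(
  series=[
    [[0,0,-1.2],[0,0,0],30],
    [[0,0,-2.6],[0,0,0],30],
    [[0,0,-4],[0,0,0],30],
    [[0,0,-5.4],[0,0,0],30],
    [[0,0,-6.6],[0,0,0],30],
    [[0,0,-7.5],[0,0,0],30],
    [[0,0,-8.1],[0,0,0],30],
    [[0,0,-8.4],[0,0,0],30],
    [[0,0,-8.5],[0,0,0],30],
    [[0,0,-8.6],[0,0,0],30],
  ],
)

```text
clock: 9.05
eef_pos: [487.3, 63.0, 68.7]
eef_rot: [3.141, -0.001, 0.255]
wrist_force: [0.1, -0.5, -1.2]
finger_gap: 43.7
```

apply_moves(
  series=[
    [[0,0,-0.05],[0,0,0],30],
    [[0,0,-0.05],[0,0,0],30],
    [[0,0,-0.05],[0,0,0],45],
    [[0,0,-0.05],[0,0,0],48],
    [[0,0,-0.05],[0,0,0],50],
    [[0,0,-0.05],[0,0,0],55],
    [[0,0,-0.05],[0,0,0],65],
    [[0,0,-0.05],[0,0,0],75],
    [[0,0,-0.05],[0,0,0],85],
    [[0,0,-0.05],[0,0,0],85],
  ],
)

```text
clock: 10.3
eef_pos: [487.1, 63.0, 67.9]
eef_rot: [-3.142, 0.0, 0.255]
wrist_force: [-0.1, 0.1, -0.9]
finger_gap: 79.6
```

```bash
python3 - <<'E'
from h import *
s=manip.read_state();print(s["eef_pos"],s["finger_gap"],s["wrist_force"])
p,d=manip.camera("scene");cv2.imwrite("pics/s3.png",cv2.resize(p[150:250,250:400,::-1],None,fx=4,fy=4))
E
```

```text
[487.12490584  63.00241479  67.94052354] 79.63202071199093 [-0.1262921   0.1093642  -0.92121097]
```

View pics/s3.png

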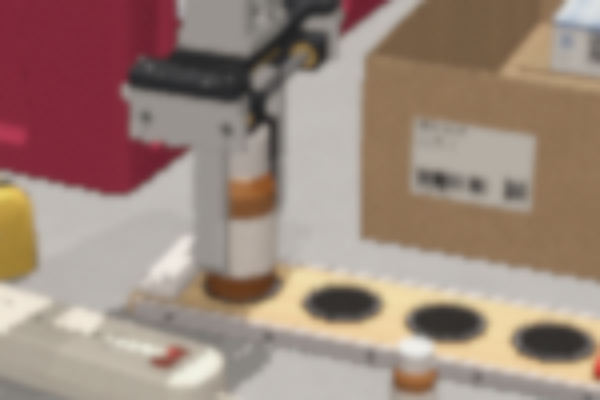

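The large bottle stands on seat_a with the fingers free. Next I'll rise and go to the second largest.

apply_moves(
  series=[
    [[0,0,1],[0,0,0],90],
    [[0,0,3],[0,0,0],100],
    [[0,0,5.5],[0,0,0],100],
    [[0,0,8],[0,0,0],100],
    [[0,0,10.5],[0,0,0],100],
    [[0,0,12.5],[0,0,0],100],
    [[0,0,13.2],[0,0,0],100],
    [[0.8,-3,13.2],[0,0,0],100],
    [[2,-7.5,13.2],[0,0,0],100],
    [[3.4,-12.5,13.2],[0,0,0],100],
  ],
)

```text
clock: 11.6
eef_pos: [521.2, -63.1, 199.8]
eef_rot: [-3.141, 0.0, 0.256]
wrist_force: [1.0, 0.8, -0.6]
finger_gap: 93.8
```

apply_moves(
  series=[
    [[1.3,-5,0],[0,0,0],100],
    [[2.6,-9.5,0],[0,0,0],100],
    [[3.5,-13,0],[0,0,0],100],
    [[4.2,-15.6,0],[0,0,0],100],
    [[4.2,-15.6,-1.5],[0,0,0],100],
    [[4.2,-15.6,-3.5],[0,0,0],100],
    [[4.2,-15.6,-5.5],[0,0,0],100],
    [[4.2,-15.6,-6.5],[0,0,0],100],
    [[4.2,-15.6,-6.5],[0,0,0],100],
    [[4.2,-15.6,-6.5],[0,0,0],100],
  ],
)

```text
clock: 12.85
eef_pos: [563.4, -217.8, 135.6]
eef_rot: [3.141, -0.001, 0.255]
wrist_force: [-0.7, -0.9, 1.2]
finger_gap: 93.5
```

apply_moves(
  series=[
    [[0,0,-1.2],[0,0,0],100],
    [[0,0,-2.4],[0,0,0],100],
    [[0,0,-3.6],[0,0,0],100],
    [[0,0,-4.8],[0,0,0],100],
    [[0,0,-6],[0,0,0],100],
    [[0,0,-7.2],[0,0,0],90],
    [[0,0,-7.9],[0,0,0],80],
    [[0,0,-8.1],[0,0,0],70],
    [[0,0,-8.1],[0,0,0],60],
    [[0,0,-8.1],[0,0,0],55],
  ],
)

```text
clock: 14.1
eef_pos: [563.3, -218.1, 54.4]
eef_rot: [3.141, -0.001, 0.255]
wrist_force: [0.1, 0.5, -1.0]
finger_gap: 52.5
```

apply_moves(
  series=[
    [[0,0,0],[0,0,0],50],
    [[0,0,0],[0,0,0],45],
    [[0,0,0],[0,0,0],40],
    [[0,0,0],[0,0,0],35],
    [[0,0,0],[0,0,0],25],
    [[0,0,0],[0,0,0],25],
    [[0,0,0],[0,0,0],25],
    [[0,0,0],[0,0,0],25],
    [[0,0,0],[0,0,0],25],
    [[0,0,0],[0,0,0],25],
  ],
)

```text
clock: 15.35
eef_pos: [563.2, -218.0, 54.0]
eef_rot: [3.141, -0.0, 0.255]
wrist_force: [0.6, 0.5, 2.2]
finger_gap: 38.0
```

apply_moves(
  series=[
    [[0,0,0.5],[0,0,0],25],
    [[0,0,1.2],[0,0,0],25],
    [[0,0,2.2],[0,0,0],25],
    [[0,0,3.4],[0,0,0],25],
    [[0,0,4.8],[0,0,0],25],
    [[0,0,6.2],[0,0,0],25],
    [[0,0,7.6],[0,0,0],25],
    [[0,0,8.8],[0,0,0],25],
    [[0,0,9.6],[0,0,0],25],
    [[0,0,10],[0,0,0],25],
  ],
)

```text
clock: 16.6
eef_pos: [563.2, -218.0, 154.3]
eef_rot: [3.141, -0.0, 0.255]
wrist_force: [0.1, -0.8, -1.3]
finger_gap: 38.1
```

apply_moves(
  series=[
    [[-0.3,1,0],[0,0,0],25],
    [[-0.9,3.2,0],[0,0,0],25],
    [[-1.7,6.2,0],[0,0,0],25],
    [[-2.6,9.4,0],[0,0,0],25],
    [[-3.5,12.6,0],[0,0,0],25],
    [[-4.3,15.8,0],[0,0,0],25],
    [[-5.1,18.6,0],[0,0,0],25],
    [[-5.7,20.6,0],[0,0,0],25],
    [[-5.9,21.5,0],[0,0,0],25],
    [[-5.9,21.7,0],[0,0,0],25],
  ],
)

```text
clock: 17.85
eef_pos: [504.0, -0.7, 153.8]
eef_rot: [-3.142, 0.0, 0.256]
wrist_force: [-0.0, 0.4, -1.3]
finger_gap: 37.2
```

```bash
python3 - <<'E'
from h import *
s=manip.read_state();print(s["eef_pos"],s["finger_gap"],s["wrist_force"])
p,d=manip.camera("scene");cv2.imwrite("pics/s4.png",cv2.resize(p[150:290,270:470,::-1],None,fx=4,fy=4))
E
```

```text
[504.0036684   -0.67348444 153.83721887] 37.204975195441776 [-0.0416801   0.39326914 -1.28067614]
```

View pics/s4.png

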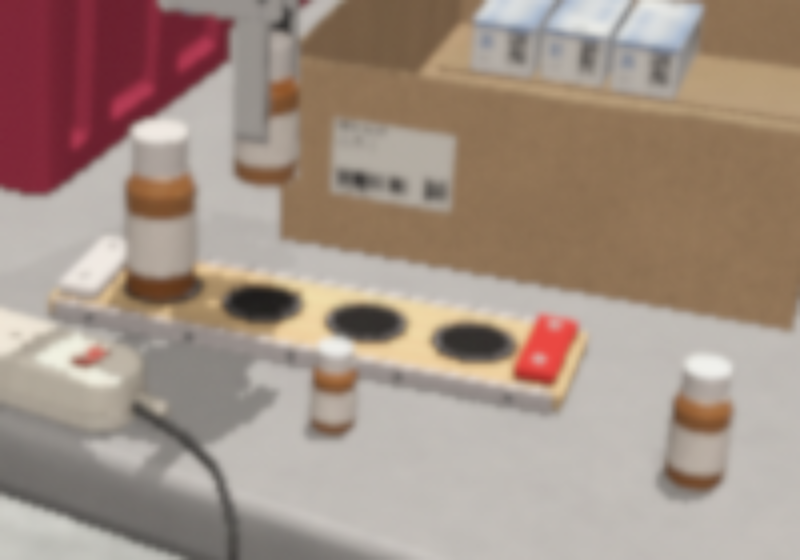

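The large bottle stands upright in the middle of its seat, with its foot at crop (160,290). The medium one hangs above seat_b.

apply_moves(
  series=[
    [[0,0,-1.2],[0,0,0],25],
    [[0,0,-2.6],[0,0,0],25],
    [[0,0,-4],[0,0,0],25],
    [[0,0,-5.4],[0,0,0],25],
    [[0,0,-6.6],[0,0,0],25],
    [[0,0,-7.5],[0,0,0],25],
    [[0,0,-8.1],[0,0,0],25],
    [[0,0,-8.4],[0,0,0],25],
    [[0,0,-8.5],[0,0,0],25],
    [[0,0,-8.6],[0,0,0],25],
  ],
)

```text
clock: 19.15
eef_pos: [504.3, -1.0, 68.2]
eef_rot: [3.141, -0.001, 0.255]
wrist_force: [-0.1, 0.2, -0.1]
finger_gap: 37.6
```

apply_moves(
  series=[
    [[0,0,-0.05],[0,0,0],25],
    [[0,0,-0.05],[0,0,0],25],
    [[0,0,-0.05],[0,0,0],38],
    [[0,0,-0.05],[0,0,0],41],
    [[0,0,-0.05],[0,0,0],44],
    [[0,0,-0.05],[0,0,0],50],
    [[0,0,-0.05],[0,0,0],60],
    [[0,0,-0.05],[0,0,0],70],
    [[0,0,-0.05],[0,0,0],80],
    [[0,0,-0.05],[0,0,0],80],
  ],
)

```text
clock: 20.4
eef_pos: [504.1, -1.0, 67.4]
eef_rot: [-3.142, 0.0, 0.255]
wrist_force: [-0.3, -0.5, -0.1]
finger_gap: 75.2
```

apply_moves(
  series=[
    [[0,0,1],[0,0,0],90],
    [[0,0,3],[0,0,0],100],
    [[0,0,5.5],[0,0,0],100],
    [[0,0,8],[0,0,0],100],
    [[0,0,10.5],[0,0,0],100],
    [[0,0,12.5],[0,0,0],100],
    [[0,0,13],[0,0,0],100],
    [[-0.1,-3,13],[0,0,0],100],
    [[-0.2,-7.5,13],[0,0,0],100],
    [[-0.3,-12.5,13],[0,0,0],100],
  ],
)

```text
clock: 21.65
eef_pos: [500.8, -127.0, 197.1]
eef_rot: [-3.141, 0.0, 0.256]
wrist_force: [0.9, -0.1, 0.4]
finger_gap: 93.9
```

apply_moves(
  series=[
    [[0,-5,0],[0,0,0],100],
    [[-0.1,-9.5,0],[0,0,0],100],
    [[-0.2,-13,0],[0,0,0],100],
    [[-0.3,-15.8,0],[0,0,0],100],
    [[-0.3,-15.8,-2],[0,0,0],100],
    [[-0.3,-15.8,-4],[0,0,0],100],
    [[-0.3,-15.8,-6.5],[0,0,0],100],
    [[-0.3,-15.8,-8.3],[0,0,0],100],
    [[-0.3,-15.8,-8.6],[0,0,0],100],
    [[-0.3,-15.8,-8.6],[0,0,0],100],
  ],
)

```text
clock: 22.9
eef_pos: [498.4, -284.1, 111.9]
eef_rot: [3.141, -0.0, 0.255]
wrist_force: [0.7, 0.1, -0.6]
finger_gap: 94.0
```

apply_moves(
  series=[
    [[0,0,-1.2],[0,0,0],100],
    [[0,0,-2.4],[0,0,0],100],
    [[0,0,-3.6],[0,0,0],100],
    [[0,0,-4.8],[0,0,0],100],
    [[0,0,-6],[0,0,0],100],
    [[0,0,-6.7],[0,0,0],90],
    [[0,0,-7],[0,0,0],80],
    [[0,0,-7],[0,0,0],70],
    [[0,0,-7],[0,0,0],60],
    [[0,0,-7],[0,0,0],50],
  ],
)

```text
clock: 24.15
eef_pos: [498.3, -284.1, 41.8]
eef_rot: [3.141, -0.0, 0.255]
wrist_force: [-0.5, -0.1, 0.4]
finger_gap: 49.8
```

apply_moves(
  series=[
    [[0,0,0],[0,0,0],44],
    [[0,0,0],[0,0,0],39],
    [[0,0,0],[0,0,0],34],
    [[0,0,0],[0,0,0],28],
    [[0,0,0],[0,0,0],20],
    [[0,0,0],[0,0,0],20],
    [[0,0,0],[0,0,0],20],
    [[0,0,0],[0,0,0],20],
    [[0,0,0],[0,0,0],20],
    [[0,0,0],[0,0,0],20],
  ],
)

```text
clock: 25.4
eef_pos: [498.2, -284.0, 41.5]
eef_rot: [3.141, -0.0, 0.255]
wrist_force: [1.7, 1.0, 1.3]
finger_gap: 31.3
```

apply_moves(
  series=[
    [[0,0,0.5],[0,0,0],20],
    [[0,0,1.2],[0,0,0],20],
    [[0,0,2.2],[0,0,0],20],
    [[0,0,3.4],[0,0,0],20],
    [[0,0,4.8],[0,0,0],20],
    [[0,0,6.2],[0,0,0],20],
    [[0,0,7.6],[0,0,0],20],
    [[0,0,8.8],[0,0,0],20],
    [[0,0,9.6],[0,0,0],20],
    [[0,0,10],[0,0,0],20],
  ],
)

```text
clock: 26.65
eef_pos: [498.2, -284.0, 141.8]
eef_rot: [3.141, -0.0, 0.255]
wrist_force: [-0.3, -0.1, -0.8]
finger_gap: 31.6
```

apply_moves(
  series=[
    [[0.1,1,0],[0,0,0],20],
    [[0.3,3.2,0],[0,0,0],20],
    [[0.6,6.2,0],[0,0,0],20],
    [[0.9,9.4,0],[0,0,0],20],
    [[1.3,12.6,0],[0,0,0],20],
    [[1.6,15.8,0],[0,0,0],20],
    [[1.9,18.8,0],[0,0,0],20],
    [[2.1,20.8,0],[0,0,0],20],
    [[2.2,21.8,0],[0,0,0],20],
    [[2.2,22,0],[0,0,0],20],
  ],
)

```text
clock: 27.9
eef_pos: [520.0, -63.2, 141.3]
eef_rot: [-3.141, 0.0, 0.256]
wrist_force: [-0.9, -0.4, -1.9]
finger_gap: 31.5
```

```bash
python3 - <<'E'
from h import *
s=manip.read_state();print(s["eef_pos"],s["finger_gap"],s["wrist_force"])
p,d=manip.camera("scene");cv2.imwrite("pics/s5.png",cv2.resize(p[150:290,270:470,::-1],None,fx=4,fy=4))
E
```

```text
[519.96507078 -63.22323578 141.30425572] 31.480176690781626 [-0.94217008 -0.36377335 -1.93557912]
```

View pics/s5.png

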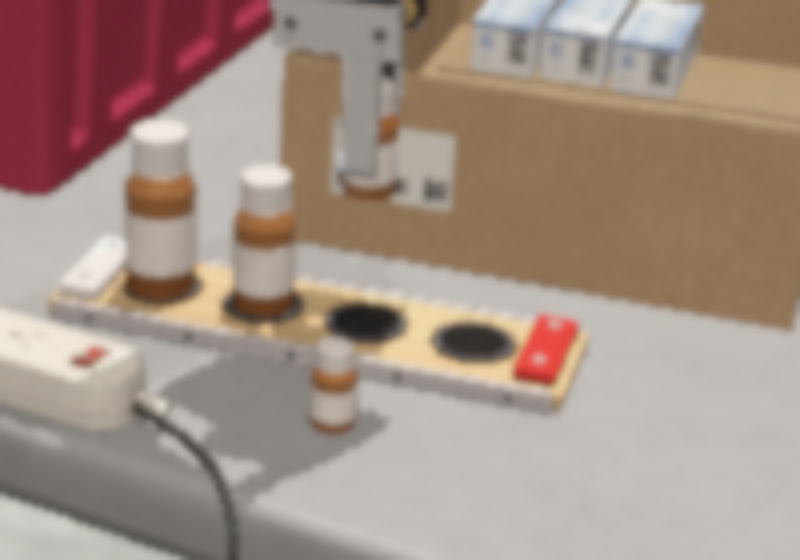

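The large and medium bottles stand upright on their seats, and the small one is held above seat_c.

apply_moves(
  series=[
    [[0,0,-1.2],[0,0,0],20],
    [[0,0,-2.6],[0,0,0],20],
    [[0,0,-4],[0,0,0],20],
    [[0,0,-5.4],[0,0,0],20],
    [[0,0,-6.6],[0,0,0],20],
    [[0,0,-7.5],[0,0,0],20],
    [[0,0,-8.1],[0,0,0],20],
    [[0,0,-8.4],[0,0,0],20],
    [[0,0,-8.5],[0,0,0],20],
    [[0,0,-8.6],[0,0,0],20],
  ],
)

```text
clock: 29.2
eef_pos: [520.3, -64.0, 55.7]
eef_rot: [3.141, -0.0, 0.255]
wrist_force: [0.8, 0.7, -1.3]
finger_gap: 31.8
```

apply_moves(
  series=[
    [[0,0,-0.05],[0,0,0],20],
    [[0,0,-0.05],[0,0,0],20],
    [[0,0,-0.05],[0,0,0],32],
    [[0,0,-0.05],[0,0,0],35],
    [[0,0,-0.05],[0,0,0],38],
    [[0,0,-0.05],[0,0,0],44],
    [[0,0,-0.05],[0,0,0],54],
    [[0,0,-0.05],[0,0,0],64],
    [[0,0,-0.05],[0,0,0],75],
    [[0,0,-0.05],[0,0,0],75],
  ],
)

```text
clock: 30.45
eef_pos: [520.1, -64.0, 55.0]
eef_rot: [-3.142, -0.0, 0.255]
wrist_force: [0.3, 0.2, -1.3]
finger_gap: 70.0
```

apply_moves(
  series=[
    [[0,0,1],[0,0,0],75],
    [[0,0,3],[0,0,0],75],
    [[0,0,5.5],[0,0,0],75],
    [[0,0,8],[0,0,0],70],
    [[0,0,10.5],[0,0,0],65],
    [[0,0,11.8],[0,0,0],60],
    [[-1.5,-0.5,12],[0,0,0],60],
    [[-4,-1.5,12],[0,0,0],60],
    [[-7,-2.6,12],[0,0,0],60],
    [[-9.1,-3.4,12],[0,0,0],60],
  ],
)

```text
clock: 31.7
eef_pos: [426.9, -98.3, 174.0]
eef_rot: [-3.141, 0.001, 0.255]
wrist_force: [0.8, -0.0, 0.2]
finger_gap: 56.2
```

apply_moves(
  series=[
    [[0,0,-1],[0,0,0],60],
    [[0,0,-2.5],[0,0,0],60],
    [[0,0,-4.5],[0,0,0],60],
    [[0,0,-6.5],[0,0,0],60],
    [[0,0,-8],[0,0,0],60],
    [[0,0,-8.5],[0,0,0],60],
    [[0,0,-8.5],[0,0,0],60],
    [[0,0,-8.5],[0,0,0],60],
    [[0,0,-8.5],[0,0,0],60],
    [[0,0,-8.5],[0,0,0],60],
  ],
)

```text
clock: 32.95
eef_pos: [429.3, -98.0, 90.2]
eef_rot: [3.141, -0.0, 0.255]
wrist_force: [-0.2, 0.3, 0.7]
finger_gap: 56.0
```

```bash
python3 - <<'E'
from h import *
s=manip.read_state();print(s["eef_pos"],s["finger_gap"],s["wrist_force"])
p,d=manip.camera("scene");cv2.imwrite("pics/s6.png",cv2.resize(p[150:290,270:470,::-1],None,fx=4,fy=4))
E
```

```text
[429.25485572 -98.04341667  90.21973555] 55.960487163803215 [-0.24323483  0.28076668  0.73130654]
```

View pics/s6.png

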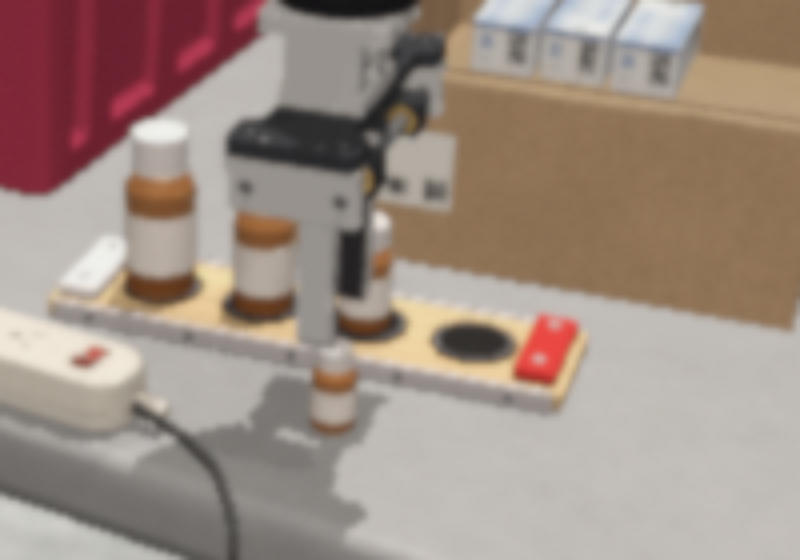

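The three larger bottles are upright on their seats. The open fingers are above the smallest one, at crop (333,390).

apply_moves(
  series=[
    [[0,0,-1],[0,0,0],60],
    [[0,0,-2],[0,0,0],60],
    [[0,0,-3],[0,0,0],60],
    [[0,0,-4],[0,0,0],60],
    [[0,0,-4.8],[0,0,0],60],
    [[0,0,-5.4],[0,0,0],60],
    [[0,0,-5.8],[0,0,0],60],
    [[0,0,-5.8],[0,0,0],55],
    [[0,0,-5.8],[0,0,0],50],
    [[0,0,-5.8],[0,0,0],45],
  ],
)

```text
clock: 34.25
eef_pos: [429.3, -98.0, 32.2]
eef_rot: [3.141, -0.0, 0.255]
wrist_force: [0.1, -0.1, 0.2]
finger_gap: 42.9
```

apply_moves(
  series=[
    [[0,0,0],[0,0,0],40],
    [[0,0,0],[0,0,0],35],
    [[0,0,0],[0,0,0],30],
    [[0,0,0],[0,0,0],26],
    [[0,0,0],[0,0,0],20],
    [[0,0,0],[0,0,0],14],
    [[0,0,0],[0,0,0],14],
    [[0,0,0],[0,0,0],14],
    [[0,0,0],[0,0,0],14],
    [[0,0,0],[0,0,0],14],
  ],
)

```text
clock: 35.5
eef_pos: [429.2, -98.0, 32.0]
eef_rot: [3.142, -0.0, 0.255]
wrist_force: [-0.1, 1.3, 0.6]
finger_gap: 25.5
```

apply_moves(
  series=[
    [[0,0,0.5],[0,0,0],14],
    [[0,0,1.2],[0,0,0],14],
    [[0,0,2.2],[0,0,0],14],
    [[0,0,3.4],[0,0,0],14],
    [[0,0,4.8],[0,0,0],14],
    [[0,0,6.2],[0,0,0],14],
    [[0,0,7.6],[0,0,0],14],
    [[0,0,8.8],[0,0,0],14],
    [[0,0,9.6],[0,0,0],14],
    [[0,0,10],[0,0,0],14],
  ],
)

```text
clock: 36.75
eef_pos: [429.2, -98.0, 132.3]
eef_rot: [3.141, -0.0, 0.255]
wrist_force: [0.5, 0.5, -0.8]
finger_gap: 25.6
```

apply_moves(
  series=[
    [[0.6,-0.2,0],[0,0,0],14],
    [[1.8,-0.5,0],[0,0,0],14],
    [[3.4,-0.9,0],[0,0,0],14],
    [[5,-1.4,0],[0,0,0],14],
    [[6.6,-1.8,0],[0,0,0],14],
    [[8.2,-2.3,0],[0,0,0],14],
    [[9.6,-2.7,0],[0,0,0],14],
    [[10.4,-2.9,0],[0,0,0],14],
    [[10.8,-3,0],[0,0,0],14],
    [[10.8,-3,0],[0,0,0],14],
  ],
)

```text
clock: 38.0
eef_pos: [537.1, -128.0, 131.7]
eef_rot: [-3.141, 0.0, 0.255]
wrist_force: [0.2, -0.4, -0.8]
finger_gap: 25.6
```

```bash
python3 - <<'E'
from h import *
s=manip.read_state();print(s["eef_pos"],s["finger_gap"],s["wrist_force"])
for n in ("scene","top"):
    p,d=manip.camera(n);q=p[150:290,270:470,::-1] if n=="scene" else p[120:240,300:480,::-1];cv2.imwrite(f"pics/{n}7.png",cv2.resize(q,None,fx=4,fy=4))
E
```

```text
[ 537.13160969 -127.96658981  131.74487823] 25.61954021281419 [ 0.23350481 -0.39750178 -0.80963576]
```

View pics/scene7.png

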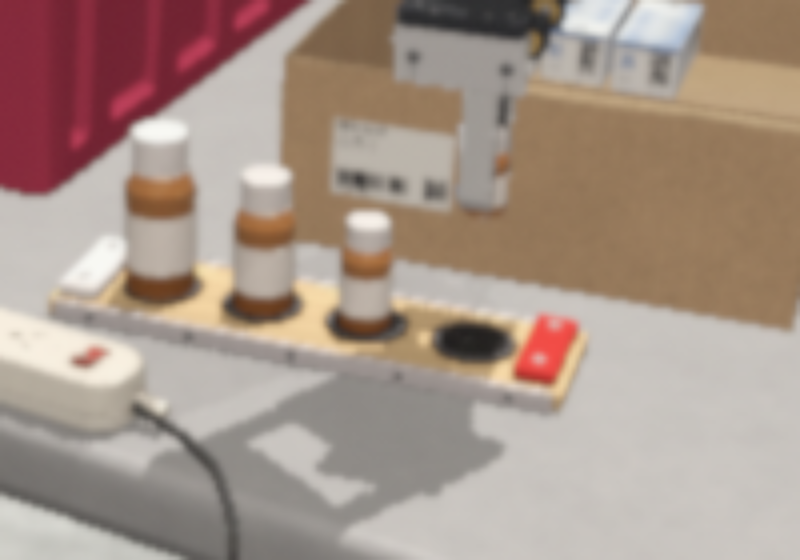

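View pics/top7.png

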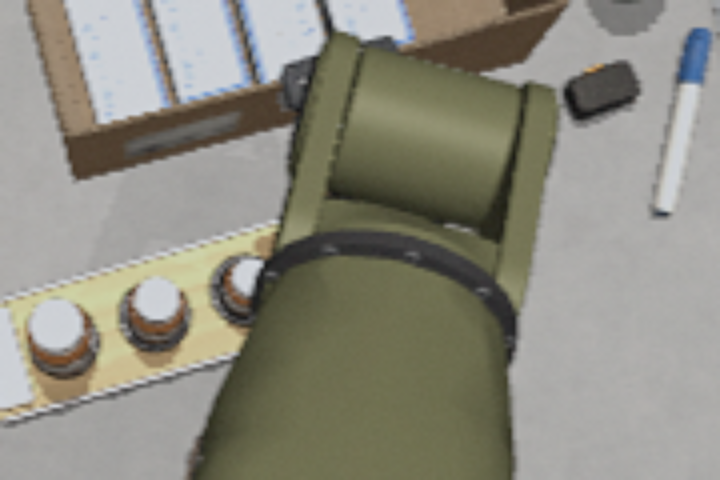

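Before lowering the smallest bottle, I'll check how far the gripper reaches towards the carton. Its body will come below the carton's top edge.

```bash
python3 - <<'E'
from h import *
e=np.array([-49.8,191.1])/197.48; nrm=np.array([e[1],-e[0]]);t=np.array([537.1,-128.])
for n in("top","scene"):
    p,d=manip.camera(n);W=cloud(n,d);X=W[...,:2]-t;al=X@e;dp=X@nrm;z=W[...,2]
    for zl in(140,180,220,260,300,350):
        k=(d>0)&(np.abs(al)<70)&(dp>0)&(dp<150)&(z>zl)&(z<zl+40)
        if k.sum()>5: print(n,zl,k.sum(),"dp max",dp[k].max().round(1),"al",al[k].min().round(),al[k].max().round(),"zmin",z[k].min().round())
    # carton
    k=(d>0)&(np.abs(al)<70)&(dp>60)&(dp<150)&(z>60)&(z<140);print("carton",np.percentile(dp[k],[0.5,5]),z[k].max())
E
```

```text
top 180 7 dp max 77.9 al 29.0 36.0 zmin 206.0
top 220 99 dp max 87.1 al -32.0 36.0 zmin 221.0
top 350 30 dp max 54.8 al -55.0 68.0 zmin 368.0
carton [102.86118369 103.84906856] 135.28151188884024
scene 140 35 dp max 28.7 al -11.0 -4.0 zmin 141.0
scene 180 42 dp max 78.5 al -34.0 -11.0 zmin 206.0
scene 220 235 dp max 91.1 al -34.0 -10.0 zmin 220.0
scene 260 7 dp max 12.7 al -37.0 -19.0 zmin 261.0
scene 300 14 dp max 14.7 al -37.0 35.0 zmin 300.0
scene 350 15 dp max 5.4 al -67.0 60.0 zmin 350.0
carton [101.57712718 103.46902968] 133.81152621959214
```

The gripper body reaches 88–91 mm behind the row and the carton starts at 102 mm or more, so it is clear. Next I'll lower.

apply_moves(
  series=[
    [[0,0,-1.2],[0,0,0],14],
    [[0,0,-2.6],[0,0,0],14],
    [[0,0,-4],[0,0,0],14],
    [[0,0,-5.4],[0,0,0],14],
    [[0,0,-6.6],[0,0,0],14],
    [[0,0,-7.5],[0,0,0],14],
    [[0,0,-8.1],[0,0,0],14],
    [[0,0,-8.4],[0,0,0],14],
    [[0,0,-8.5],[0,0,0],14],
    [[0,0,-8.6],[0,0,0],14],
  ],
)

```text
clock: 39.45
eef_pos: [537.3, -128.0, 46.2]
eef_rot: [3.141, -0.0, 0.255]
wrist_force: [0.5, -1.2, -0.2]
finger_gap: 25.1
```

apply_moves(
  series=[
    [[0,0,-0.05],[0,0,0],14],
    [[0,0,-0.05],[0,0,0],14],
    [[0,0,-0.05],[0,0,0],26],
    [[0,0,-0.05],[0,0,0],29],
    [[0,0,-0.05],[0,0,0],32],
    [[0,0,-0.05],[0,0,0],38],
    [[0,0,-0.05],[0,0,0],46],
    [[0,0,-0.05],[0,0,0],55],
    [[0,0,-0.05],[0,0,0],65],
    [[0,0,-0.05],[0,0,0],65],
  ],
)

```text
clock: 40.7
eef_pos: [537.1, -128.0, 45.5]
eef_rot: [3.142, -0.0, 0.255]
wrist_force: [-0.0, 0.5, 0.4]
finger_gap: 60.6
```

apply_moves(
  series=[
    [[0,0,1],[0,0,0],65],
    [[0,0,3],[0,0,0],65],
    [[0,0,5.5],[0,0,0],65],
    [[0,0,8],[0,0,0],65],
    [[0,0,11],[0,0,0],65],
    [[0,0,14],[0,0,0],65],
    [[0,0,16],[0,0,0],65],
    [[-1.5,-5,16],[0,0,0],65],
    [[-3,-10,16],[0,0,0],65],
    [[-4.5,-15,16],[0,0,0],65],
  ],
)

```text
clock: 41.95
eef_pos: [491.5, -279.4, 206.4]
eef_rot: [3.141, -0.001, 0.255]
wrist_force: [-0.4, 0.6, 0.7]
finger_gap: 61.2
```

apply_moves(
  series=[
    [[-1.5,-5,0],[0,0,0],65],
    [[-2,-8,0],[0,0,0],65],
    [[-2,-8,0],[0,0,0],65],
    [[-2,-8,0],[0,0,0],65],
    [[-2,-8,0],[0,0,0],65],
    [[-2,-8,0],[0,0,0],65],
    [[-2,-8,0],[0,0,0],65],
    [[-2,-8,0],[0,0,0],65],
    [[-2,-8,0],[0,0,0],65],
    [[-2,-8,0],[0,0,0],65],
  ],
)

```text
clock: 43.2
eef_pos: [472.1, -358.0, 205.4]
eef_rot: [3.142, -0.0, 0.255]
wrist_force: [-0.8, 0.3, 0.5]
finger_gap: 61.2
```

```bash
python3 - <<'E'
from h import *
s=manip.read_state();print(s["clock"],s["eef_pos"],s["wrist_force"])
for n in ("scene","top"):
    p,d=manip.camera(n);q=p[150:290,270:470,::-1] if n=="scene" else p[140:240,280:440,::-1];cv2.imwrite(f"pics/{n}8.png",cv2.resize(q,None,fx=4,fy=4))
W=cloud("top",d)
seat=dict(a=(486.9,63.1),b=(503.4,-.8),c=(519.7,-64.2),d=(536.7,-128.))
for n,H,k in[("l",104,"a"),("m",86,"b"),("s",68,"c"),("xs",50,"d")]:
    x,y=seat[k];u,v=proj("top",[x,y,H+14]).round().astype(int)
    m=(p.min(2)>174).astype(np.uint8);a=np.zeros_like(m);a[v-9:v+10,u-9:u+10]=m[v-9:v+10,u-9:u+10]
    c_,l,st,c=cv2.connectedComponentsWithStats(a);j=l[v,u];w=ray("top",*c[j],H+14)
    print(n,st[j],w.round(1),"off",(w[:2]-seat[k]).round(1),"depth z",np.median(W[v-2:v+3,u-2:u+3,2]).round(1),"exp",H+14)
v,u=224,216;print("stapler",np.median(W[v-2:v+3,u-2:u+3].reshape(-1,3),0).round(1))
E
```

```text
43.2 [ 472.13383353 -358.01993605  205.44356338] [-0.83140239  0.28959202  0.48588909]
l [307 195  14  12 133] [485.5  63.7 118. ] off [-1.4  0.6] depth z 117.6 exp 118
m [334 189  11  11  97] [502.9  -1.7 100. ] off [-0.5 -0.9] depth z 99.9 exp 100
s [358 185  10   9  65] [518.1 -63.4  82. ] off [-1.6  0.8] depth z 82.5 exp 82
xs [383 180   7   7  40] [ 535.3 -128.4   64. ] off [-1.4 -0.4] depth z 62.9 exp 64
stapler [438.6 333.2  44.8]
```

View pics/scene8.png

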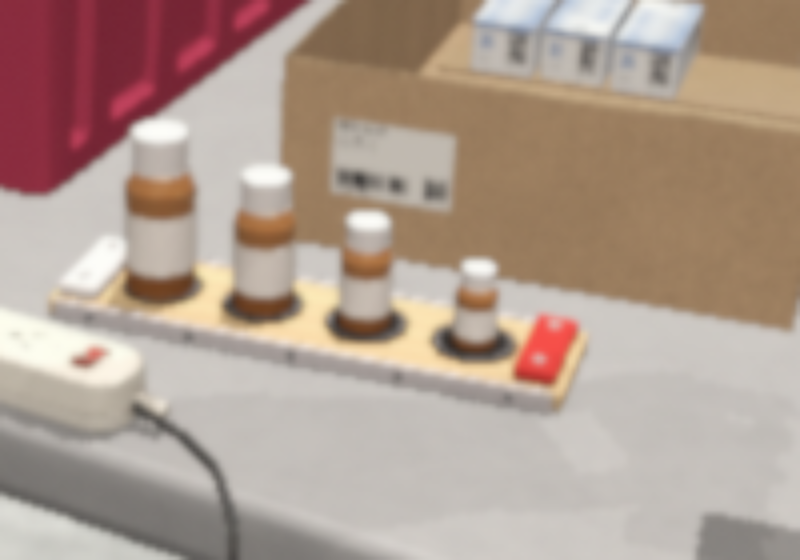

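View pics/top8.png

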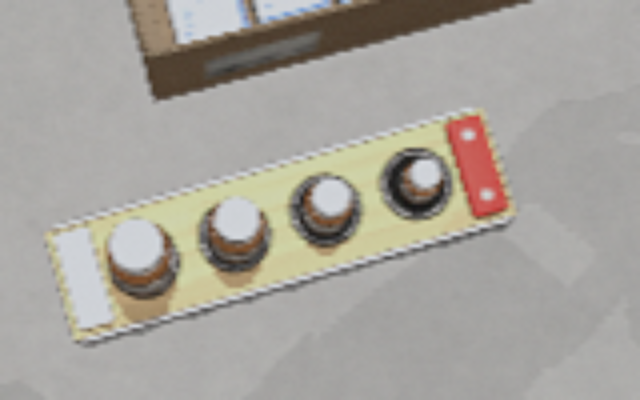

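Both views show all four bottles upright and centred within about 2 mm. The smallest is next to the red cap and the largest at the white end, and the gripper is clear of everything.

```bash
python3 -c "
from cell import manip
print(manip.sign_off())"
```

```text
the job is handed in; nothing more can be done
None
```

All four bottles are back on the board in order of size, and the job is handed in; sign-off reports no verdict. I moved them largest first. From the red cap at the right-hand end (seat_d) to the white end (seat_a), they run smallest, second smallest, second largest, largest.

Last checks, at 43.2 s of the 109 s allowed:
- **Position:** each bottle's cap centre is within 2 mm of its seat's centre in the top view (limit 12 mm).
- **Height:** the bottle tops are within about 1 mm of the expected height, so each foot is on its seat.
- **Upright:** the bottles look upright in both views. I did not measure tilt as a number.
- **Stapler:** it reads at the same place as at the start, within 1 mm.
- **Gripper:** it is raised, open and well clear of everything.

No check failed or disagreed.

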